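# Hold the spring-return piston clamp open with its two-button release

### The job

On the control box, press the two round buttons fully down together, one fingertip on each, so that both jaws of the clamping fixture draw all the way back from the piston. Hold them down for three seconds and finish with both still held down and the clamp open. Leave the small square button alone, keep off the fixture, and leave the piston and the tools around it where they are: nothing is to be picked up.

Things in the scene. Friction and masses are not known exactly. Their poses are not given: they have to be found in the camera images.
- console: Grey control box fixed to the bench, 100 (x) by 150 (y) by 55 high, mm, black top plate. Origin at the centre of its underside; its z is up; its y axis runs from the right round button to the left one. In its frame the round buttons' axes are at x 0, y +30 and y -30 mm; the square button is at x 0, y 0. Position and yaw vary; it may stand on either side of the bench.
- button_left_top (a point): Centre of the top face of the round metal button at the box's +y end, 26 mm across, its top 16 mm above the box (71 mm above the bench) when up. Moves down with the button.
- button_right_top (a point): The same for the equal round button at the box's -y end, 60 mm from the first, centre to centre.
- button_left (a joint): Travel of that button in m: 0 up, 0.007 fully down against its stop. Springs back when released. A spring of 1.2 N preload and 400 N/m, so about 4 N on each button (8 N on the pair) holds it fully down.
- button_right (a joint): The same for the other round button.
- button_square (a joint): Travel of the small square metal button midway between the round ones, 14 by 14 mm, top 10 mm above the box (6 mm lower than the round ones): 0 up, 0.004 down. To be left alone.
- square_top (a point): Centre of the top of the square button (when up).
- fixture: Dark steel clamping fixture fixed to the bench, base 100 (x) by 260 (y) by 25 high, mm; origin at the centre of its underside, z up. The piston stands at its middle between two steel jaws, 80 wide, 30 thick, tops 71 mm above the bench; beyond each jaw, at the +y and -y ends, a round actuator, top fitting 96 mm above the bench. Stands on the other side of the bench from the control box.
- jaw_left (a joint): Travel of the jaw on the fixture's +y side, away from the piston, in m: 0 close to the piston, 0.020 fully back. Linked to button_left: it goes back in proportion as that button is pressed and returns when it is let go.
- jaw_right (a joint): The same for the jaw on the fixture's -y side, linked to button_right.
- piston: Loose aluminium engine piston, 60 mm across, 58 high, standing upright on the fixture between the jaws. Origin at the centre of its underside. Stays there.
- socket_big: Loose steel socket standing on the bench near the control box, 32 mm across, 45 high; origin under its centre. Bystander.
- socket_small: Loose steel socket standing about the middle of the bench, 24 mm across, 32 high; origin under its centre. Bystander.
- spark_plug: Loose spark plug standing near the far side of the control box, 23 mm across, 68 high; origin under its centre. Bystander.
- screwdriver: Loose blue screwdriver, 190 mm long, lying on the robot's side of the fixture. Bystander.
- wrench: Loose steel wrench, 190 mm long, lying towards the back of the bench. Bystander.
- can: Loose white plastic bottle with blue cap, 56 mm across, 120 high, towards the back left; origin under its centre. Bystander.
Things that resemble listed ones, but are neither listed nor needed, are in the scene too. Several things have the shape of the console; the one meant has the colours described above.

How it is judged:
On the way:
1. both round buttons are held fully down together by the fingers, the clamp fully open, for over 2.5 s (value of joint each of button_left, button_right above 0.0055 m and value of joint each of jaw_left, jaw_right above 0.015 m and contact force between the fingers and console above 4 N), for 2.5 s.
At the end, for the whole second after the job is handed in: Both round buttons are held down by the fingers (each over 5.5 mm of 7, over 4 N together) and both jaws are back (each over 15 mm of 20); the square button is up (within 1 mm); the piston stands upright within 8 mm of where it was, and the other loose things within 20 mm (all of step 1 and value of joint button_square below 0.001 m and distance of piston from where it was at the start of the episode below 0.008 m and angle between piston's own z axis and vertical below 0.1 rad and distance of each of socket_big, socket_small, spark_plug, screwdriver, wrench, can from where it was at the start of the episode below 0.02 m); the arm keeps its last pose, push and grip.
It fails at once if one round button is pressed (over 5 mm) without the other (under 1 mm) ((value of joint button_left above 0.005 m and value of joint button_right below 0.001 m) or (value of joint button_right above 0.005 m and value of joint button_left below 0.001 m)).
It fails at once if the square button is pressed (over 2 mm) (value of joint button_square above 0.002 m).
It fails at once if the robot touches the fixture or its jaws (contact force between any of the fingers, the arm and fixture above 0.5 N).
It fails at once if the piston is moved or lifted over 8 mm, or another loose thing over 20 mm (distance of piston from where it was at the start of the episode above 0.008 m or distance of any of socket_big, socket_small, spark_plug, screwdriver, wrench, can from where it was at the start of the episode above 0.02 m).
It also fails if it takes over 32 s, if anything falls off the work surface, if the arm or the gripper's body presses on something with over 40 N, if the wrist force passes 120 N, or if a joint passes its speed limit or range.

### The arm

A 7-joint arm with a two-finger parallel gripper is mounted at the origin on the work surface. World frame = base frame: x ahead of the robot, y to its left, z up, the work surface at z = 0. Lengths are in m, angles in rad, forces in N, time in s.
With the tool pointing down it reaches from about 0.4 to 0.875 m from the base axis. Payload 19.3 kg.
Tool frame: the origin (TCP) lies between the finger pads; the fingertips stand 17 mm ahead of it and the grasp point (between the pads) lies 2 mm behind it; z points along the fingers, x is the direction in which the jaws open and shut, and the axes are right-handed (so a half turn about z gives the same grasp; the last joint's range is limited). The gripper opens to 85 mm and grips with 20 to 120 N. Pads are 22 mm wide; open, the fingers measure 114 mm over their backs; the gripper's body (76 mm by 85 mm) begins 54 mm behind the grasp point. The pads swing forward as they close: fully open they stand 13 mm farther back than shut.
Start: joints at [1.095, 0.521, -0.036, 1.599, 0.021, 1.021, -0.113], TCP at [0.247, -0.574, 0.248] pointing down, gripper open.
Joint ranges: [-2.91, 2.91], [-0.3, 2.13], [-1.5, 1.42], [0.17, 2.43], [-1.26, 4.41], [0.16, 1.93], [-2.52, 2.52]. Speed limits (rad/s): [1.89, 1.89, 2.39, 2.39, 3.01, 3.01, 3.01].

### API

Orientations are given as [roll, pitch, yaw] about the fixed x, y, z axes, in that order (R = Rz(yaw) Ry(pitch) Rx(roll)).
In Python, from workcell import bot gives the robot as it stands. The module is installed in compiled form; this text tells all that it offers.
- The arm moves only by the tool arm_command, never from a script. Its argument "targets" is a list of rows, each a list of 6 numbers: the shift along the tool's x, y, z in mm, then the turn, a rotation vector about the tool's x, y, z in degrees. In form: [[x, y, z, wx, wy, wz], ...]. A call has 1 to 8 rows; each row shifts and turns the pose as measured when the row begins, along the tool's axes as they then stand; what a row does not reach is not made up. A row lasts 1/10 s, in which the tool goes at most 50 mm and 8.59 degrees, less where a joint would pass 70% of its speed; a pose out of reach is approached as far as the arm can. A call is refused whole if a number of a shift passes 50 or a number of a turn 8.59, either way. A call with a gripper value outside its range is refused whole. "grip" is the opening in per cent of the stroke, from 0 (shut) to 100 (fully open), set as the call begins (left out, the last holds). The fingers move at their own pace and stop on an object; "grip_force" is the grip in N (left out, the last holds). Time passes only in rows, so rows that do not move let the fingers close. It gives the time, the measured TCP pose, the force and the opening at its end, in the units of the state.
- bot.observe(): the state, without advancing time (a new reading comes with each control period).
- bot.grab_frame(name): name is "side" or "top"; returns a dict with "color" (400x640x3 uint8, red, green, blue), "depth" (400x640 float32, m along the optical axis (not along the pixel's ray), 0 where there is no reading), "fov_y" (degrees; the focal length in pixels is half the picture's height over the tangent of half this angle, whatever the lens; pixels are square), "cx", "cy" (the principal point, pixels), "R" (3x3) and "t" (3): a world point X has camera coordinates R X + t. Camera axes: x right, y down, z forward; pixel columns grow to the right and rows downward; lengths in m; the calibration is good to about 2 mm. A picture is of the moment at which its call begins.
- bot.job_done(): hands the job in, once; it reports no verdict.
The state is a dict: "clock": time; "qpos": joint angles; "qd": joint speeds; "joint_efforts": joint torques, N m; "position": TCP position; "tool_rot": TCP orientation; "force": force on the tool from outside, world axes, zero at the start; "moment": the same for the moment, N m; "grip_width": finger opening in m.
Only numpy, scipy, OpenCV 4.12 (cv2) and the standard library are available. Lean on these libraries where they do the work, as an engineer would, in place of code of your own. Each camera call takes 0.05 s, during which the arm holds its last target. There are 200 camera calls.

## Working session

There is one attempt and no reset: what is moved stays moved. The work goes in short steps, Python scripts to look and compute and a tool call to move; the robot and the scene stay as the last step left them, time stands still between calls to the robot, and variables do not carry over. Pictures are saved under pics/ and viewed, about 8 in all and at most 12, crops included, and the job is handed in when it is done.

Besides the shell and the picture viewer there is one more tool, called after "Emit:" as name(argument=value, ...) on one line, values as JSON. arm_command: Moves the arm, as the interface text tells. Its arguments: {"type":"object","properties":{"targets":{"type":"array"},"grip":{"type":"number"},"grip_force":{"type":"number"}},"required":["targets"]}

```bash
mkdir -p pics
cat > h.py <<'E'
import numpy as np,cv2
from workcell import bot
def grab(n):
    f=bot.grab_frame(n); f['f']=200/np.tan(np.radians(f['fov_y'])/2); return f
def save(f,p): cv2.imwrite('pics/'+p,cv2.cvtColor(f['color'],cv2.COLOR_RGB2BGR))
def ray(f,u,v):
    d=f['R'].T@np.array([(u-f['cx'])/f['f'],(v-f['cy'])/f['f'],1]); return -f['R'].T@f['t'],d
def plane(f,u,v,z):
    c,d=ray(f,u,v); return c+d*(z-c[2])/d[2]
def pt(f,u,v):
    c,d=ray(f,u,v); return c+d*f['depth'][int(v),int(u)]
def proj(f,X):
    p=f['R']@np.array(X)+f['t']; return p[:2]/p[2]*f['f']+[f['cx'],f['cy']]
E
python3 - <<'E'
from h import *
for n in('top','side'):
    f=grab(n); save(f,n+'0.png'); np.save(n+'0.npy',f,allow_pickle=True); print(n,f['fov_y'],-f['R'].T@f['t'],f['cx'],f['cy'])
print(bot.observe())
E
```

```text
top 48.78863062577137 [0.31137845 0.01188843 1.2610267 ] 317.15934087548766 199.9363101444596
side 43.027311397209324 [0.07685846 0.77432242 0.82143829] 319.3298578797342 203.42675895234066
{'clock': 0.1, 'qpos': array([ 1.09483042,  0.52193976, -0.03631672,  1.59996575,  0.02119652,
        1.02110676, -0.11280439]), 'qd': array([ 0.00039633, -0.00036571,  0.00016973, -0.00171339,  0.00037719,
       -0.00265725, -0.00019541]), 'joint_efforts': array([ 5.59825567e-03, -9.28480625e+01,  1.98515542e+00, -3.70532835e+01,
        1.81739306e-02,  5.26330783e-03,  2.73915555e-05]), 'position': array([ 0.24654904, -0.57399402,  0.24778724]), 'tool_rot': array([ 3.14151701e+00,  1.03200387e-03, -1.16505667e+00]), 'force': array([ 0.42467183,  0.71114584, -0.66454502]), 'moment': array([-0.01677171,  0.03081492, -0.01102026]), 'grip_width': 0.0851158269374664}
```

View pics/top0.png

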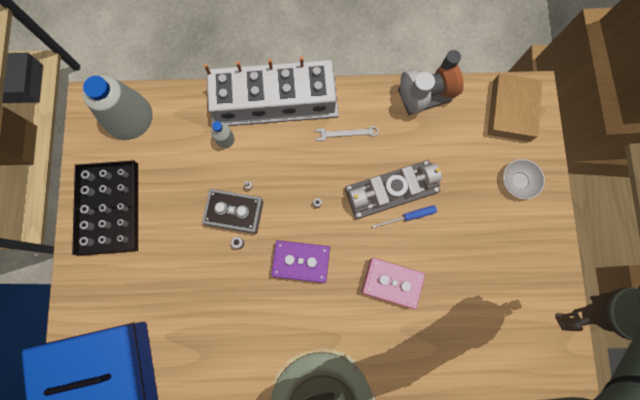

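View pics/side0.png

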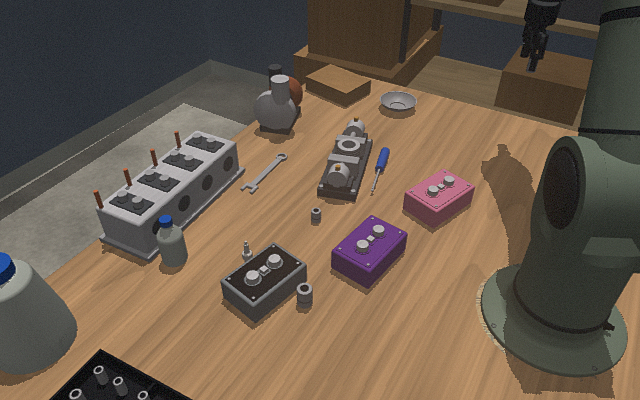

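Top view: the candidates are the grey box with the black top at (233,211), a purple box at (301,261) and a pink one at (394,283). Only the first matches the description, so I choose it. The side view shows it at (264,275), with the plug at (247,250) and the big socket at (305,294). The fixture is at (394,187) in the top view.

```bash
cat > m.py <<'E'
from h import *
def load(n): return np.load(n+'0.npy',allow_pickle=True).item()
t,s=load('top'),load('side')
def blobs(f,u0,u1,v0,v1,name):
    c=f['color'][v0:v1,u0:u1]; g=c.min(2)
    m=(g>115).astype(np.uint8)
    n,l,st,ce=cv2.connectedComponentsWithStats(m)
    for i in range(1,n):
        if st[i,4]>15: print(name,ce[i]+[u0,v0],st[i])
    return cv2.resize(cv2.cvtColor(c,cv2.COLOR_RGB2BGR),None,fx=6,fy=6,interpolation=cv2.INTER_CUBIC)
a=blobs(t,200,265,186,236,'top'); b=blobs(s,220,310,235,320,'side')
H=max(a.shape[0],b.shape[0]); a=cv2.copyMakeBorder(a,0,H-a.shape[0],0,0,0)
o=np.hstack([a,b]); o=cv2.resize(o,None,fx=790/o.shape[1],fy=790/o.shape[1]); cv2.imwrite('pics/crop1.png',o)
# depth-based points in the top view at button/plug heights
d=t['depth']; vv,uu=np.mgrid[180:260,195:270]
P=np.array([pt(t,u,v) for u,v in zip(uu.ravel(),vv.ravel())])
for lo,hi in((.068,.076),(.052,.059),(.062,.068)):
    k=(P[:,2]>lo)&(P[:,2]<hi); print(lo,hi,k.sum())
    Q=P[k]; m=np.zeros(vv.size,np.uint8); m[k]=1; n,l,st,ce=cv2.connectedComponentsWithStats(m.reshape(vv.shape))
    for i in range(1,n):
        if st[i,4]>15: w=(l.ravel()==i); print(ce[i]+[195,180],st[i,2:],P[w].mean(0).round(4)); 
    if lo==.052: print('plate rect',cv2.minAreaRect(Q[:,:2].astype(np.float32)))
E
python3 m.py
```

```text
top [247.70588235 186.82352941] [45  0  7  3 17]
top [231.06053812 209.13452915] [  2   3  60  43 446]
top [231.37581699 209.42810458] [ 15  16  34  16 306]
top [261.    232.675] [56 44  9  6 40]
top [222.71830986 234.56338028] [ 0 47 43  3 71]
side [261.07096774 277.63548387] [  2   9  83  61 310]
side [248.84210526 253.05263158] [25 15  7  6 19]
side [274.87254902 258.84313725] [ 48  19  15  14 102]
side [255.38271605 273.2654321 ] [ 24  30  27  20 162]
side [302.93506494 288.36363636] [77 48 13 12 77]
0.068 0.076 124
[220.2295082  206.47540984] [10 10 61] [0.5325 0.263  0.071 ]
[241.71186441 209.96610169] [10  9 59] [0.5212 0.2042 0.0711]
0.052 0.059 1366
[232.24761205 209.47979427] [  60   44 1361] [0.5261 0.2328 0.0559]
plate rect ((0.5427811145782471, 0.23095205426216125), (0.14914913475513458, 0.13353270292282104), 78.95747375488281)
0.062 0.068 75
[231.125      208.58333333] [ 6  6 24] [0.527  0.2344 0.0643]
```

View pics/crop1.png

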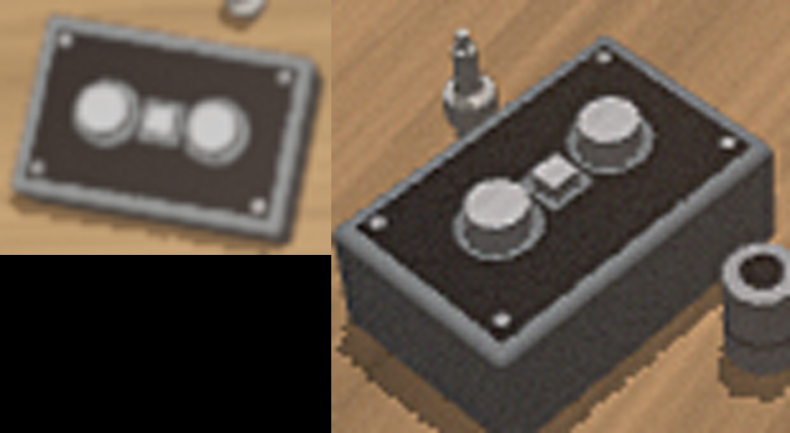

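The two button tops are L (0.5325, 0.263) and R (0.5212, 0.2042). They lie 59.9 mm apart at z = 71 mm, which matches the description. The crop shows a black plate and grey body, with the square button between the round ones. The midpoint is (0.5269, 0.2336), and the tool x axis should point at 79.1°. I'll swing round on an arc at the present height.

Emit:
arm_command(targets=[[-2,-25,0,0,0,-2.4],[-2,-47,0,0,0,-4.5],[-2,-47,0,0,0,-4.5],[-2,-47,0,0,0,-4.5],[-2,-47,0,0,0,-4.5],[-2,-47,0,0,0,-4.5],[-2,-47,0,0,0,-4.5],[-2,-47,0,0,0,-4.5]], grip=54, grip_force=20)

```text
clock: 0.9
position: [0.5138, -0.3425, 0.2442]
tool_rot: [3.14, 0.006, -0.565]
force: [0.8, -1.2, 1.0]
grip_width: 0.0462
```

Emit:
arm_command(targets=[[-3,-47,0,0,0,-4.5],[-3,-47,0,0,0,-4.5],[-3,-47,0,0,0,-4.5],[-3,-47,0,0,0,-4.5],[-3,-47,0,0,0,-4.5],[-3,-47,0,0,0,-4.5],[-3,-47,0,0,0,-4.5],[-3,-47,0,0,0,-4.5]])

```text
clock: 1.7
position: [0.5958, 0.0344, 0.2418]
tool_rot: [-3.138, 0.008, 0.09]
force: [0.7, 0.5, -0.3]
grip_width: 0.0461
```

Emit:
arm_command(targets=[[-3,-47,0,0,0,-4.5],[-3,-47,0,0,0,-4.5],[-3,-40,0,0,0,-4.5],[0,0,0,0,0,-8.5],[0,0,0,0,0,-8.5],[0,0,0,0,0,-8.5],[0,0,0,0,0,-8.5],[0,0,0,0,0,-8.5]])

```text
clock: 2.5
position: [0.559, 0.1797, 0.2409]
tool_rot: [-3.129, 0.001, 1.089]
force: [0.5, -0.6, 0.9]
grip_width: 0.046
```

```bash
cat > go.py <<'E'
from h import *
from scipy.spatial.transform import Rotation as Ro
o=bot.observe(); R=Ro.from_euler('xyz',o['tool_rot']); T=Ro.from_euler('xyz',[np.pi,0,np.radians(79.1)])
G=np.array([.5269,.2336,o['position'][2]])
print(o['clock'],o['position'],o['tool_rot'],o['force'],o['grip_width'],o['qpos'].round(2))
print('shift mm',R.inv().apply(G-o['position'])*1e3,'turn',np.degrees((R.inv()*T).as_rotvec()))
E
python3 go.py
```

```text
2.5 [0.55899314 0.17966538 0.24090334] [-3.12892134e+00  1.31947585e-03  1.08867693e+00] [ 0.46338124 -0.62671118  0.8603505 ] 0.045972514611095174 [ 0.08  0.56 -0.72  1.68  0.4   1.07  0.34]
shift mm [ 32.90656821 -53.43845805   0.63374902] turn [ -0.73188439  -0.03089188 -16.7236589 ]
```

Emit:
arm_command(targets=[[17,-26,0,-0.3,0,-6],[14,-27,0,-0.3,0,-6],[0,0,10,0,0,-4.7],[0,0,15,0,0,0],[0,0,0,0,0,0],[0,0,0,0,0,0]])

```text
clock: 3.1
position: [0.5226, 0.2296, 0.2135]
tool_rot: [-3.137, 0.001, 1.39]
force: [0.7, 0.2, 0.7]
grip_width: 0.0461
```

```bash
python3 go.py
```

```text
3.1 [0.52260191 0.22959642 0.21346097] [-3.13707267e+00  7.74515882e-04  1.38989674e+00] [0.74080034 0.1753222  0.71182671] 0.046108736365377545 [ 0.03  0.58 -0.78  1.75  0.47  1.01  0.46]
shift mm [ 4.71153862  3.50759703 -0.0195036 ] turn [-0.25876698  0.04558568  0.5351159 ]
```

Emit:
arm_command(targets=[[5,3.5,0,-0.25,0,0.5],[0,0,30,0,0,0],[0,0,30,0,0,0],[0,0,20,0,0,0],[0,0,0,0,0,0],[0,0,0,0,0,0]])

```text
clock: 3.7
position: [0.5314, 0.2344, 0.1336]
tool_rot: [3.136, -0.001, 1.368]
force: [-0.2, 0.5, 0.7]
grip_width: 0.0464
```

```bash
python3 go.py
python3 - <<'E'
from h import *
t,s=grab('top'),grab('side')
L,R=[.5325,.263,.071],[.5212,.2042,.071]
for f in(t,s): print(proj(f,L),proj(f,R))
c=[cv2.resize(cv2.cvtColor(x,cv2.COLOR_RGB2BGR),(395,395),interpolation=cv2.INTER_CUBIC) for x in(t['color'][165:255,190:280],s['color'][205:305,215:315])]
cv2.imwrite('pics/near.png',np.hstack(c))
E
```

```text
3.7 [0.53137575 0.23443885 0.13360668] [ 3.13633479e+00 -1.35714315e-03  1.36838025e+00] [-0.24890447  0.53844658  0.67698551] 0.046350848776230136 [-0.03  0.69 -0.71  1.79  0.57  0.87  0.36]
shift mm [-1.72151484 -4.21566363 -0.02450198] turn [ 0.30172318 -0.07592353 -0.69778939]
[220.22209193 206.45989539] [241.71630094 209.97181785]
[252.01891781 273.54404825] [273.76049416 256.98517726]
```

View pics/near.png

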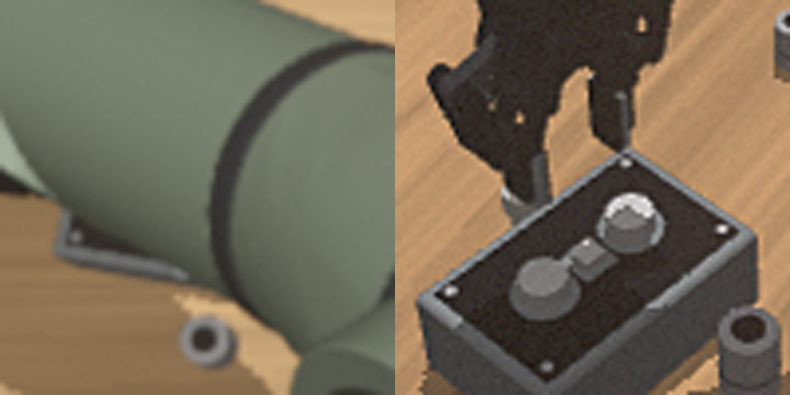

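The side crop shows the fingers above the pair, left tip at about (530,203) and right tip at about (612,148). They line up with the round buttons at (547,273) and (631,207), the square button lies between, and the plug is off to one side. I'll correct and go lower.

Emit:
arm_command(targets=[[-1.5,-4,0,0.3,0,-0.7],[0,0,12,0,0,0],[0,0,12,0,0,0],[0,0,7,0,0,0],[0,0,0,0,0,0],[0,0,0,0,0,0]])

```text
clock: 4.4
position: [0.5279, 0.2338, 0.1022]
tool_rot: [3.139, -0.003, 1.381]
force: [-0.3, 0.2, -0.6]
grip_width: 0.0459
```

```bash
python3 go.py
python3 - <<'E'
from h import *
s=grab('side')
cv2.imwrite('pics/near2.png',cv2.resize(cv2.cvtColor(s['color'][225:305,215:315],cv2.COLOR_RGB2BGR),None,fx=7,fy=7,interpolation=cv2.INTER_CUBIC))
E
```

```text
4.4 [0.52792388 0.23381926 0.10223302] [ 3.13882875e+00 -2.88321138e-03  1.38076765e+00] [-0.31161397  0.17317012 -0.61505716] 0.0458546532812668 [-0.05  0.73 -0.68  1.82  0.61  0.81  0.34]
shift mm [-0.40870627 -0.96402289 -0.00384286] turn [ 0.15834218 -0.16521254  0.01193049]
```

View pics/near2.png

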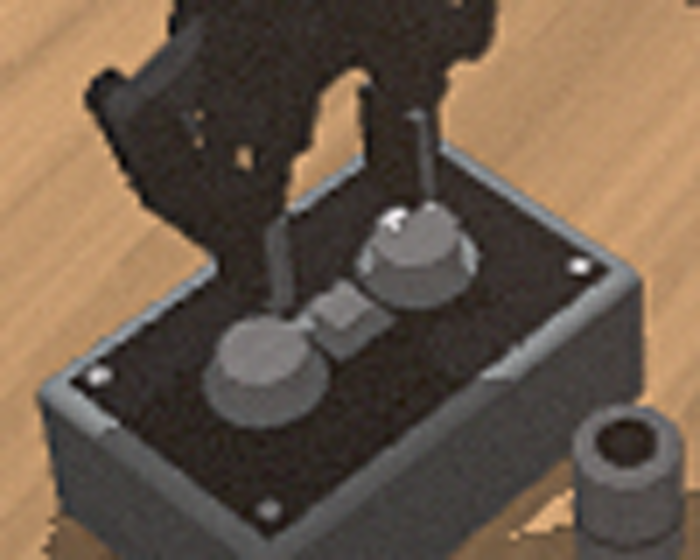

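The tips stand about 15 mm above the two buttons, with the left pad edge at (283,305) over the button centre at (265,350). The square button is clear between them. I'll go down in small steps and watch the force.

Emit:
arm_command(targets=[[0,-1,5,0.1,-0.1,0],[0,0,4,0,0,0],[0,0,2,0,0,0],[0,0,1,0,0,0],[0,0,0,0,0,0]])

```text
clock: 4.95
position: [0.5271, 0.2341, 0.0897]
tool_rot: [3.14, -0.001, 1.381]
force: [0.5, -0.1, -0.0]
grip_width: 0.0459
```

```bash
python3 go.py
```

```text
4.95 [0.52712699 0.23414533 0.08967519] [ 3.14012922e+00 -1.33554722e-03  1.38063628e+00] [ 0.4742515  -0.06371764 -0.04547401] 0.04589363362153009 [-0.06  0.74 -0.67  1.82  0.63  0.8   0.32]
shift mm [-0.57840286 -0.11981992 -0.00094783] turn [ 0.08384568 -0.07652459  0.00457596]
```

Emit:
arm_command(targets=[[0,0,2,0,0,0],[0,0,2,0,0,0],[0,0,0,0,0,0]])

```text
clock: 5.25
position: [0.5273, 0.2342, 0.0856]
tool_rot: [3.14, -0.002, 1.381]
force: [0.6, 0.2, 0.1]
grip_width: 0.0462
```

Emit:
arm_command(targets=[[0,0,2,0,0,0],[0,0,1,0,0,0],[0,0,0,0,0,0]])

```text
clock: 5.55
position: [0.5274, 0.2343, 0.0828]
tool_rot: [3.139, -0.002, 1.381]
force: [-1.2, -1.0, 4.0]
grip_width: 0.0461
```

Emit:
arm_command(targets=[[0,0,2,0,0,0],[0,0,0,0,0,0]])

```text
clock: 5.75
position: [0.5274, 0.2343, 0.081]
tool_rot: [3.139, -0.002, 1.38]
force: [-2.1, -0.8, 5.8]
grip_width: 0.0461
```

Contact came at about TCP z 0.085. The force rises by about 0.8–1 N/mm, which fits both springs together. I'll press on to the stop.

Emit:
arm_command(targets=[[0,0,2,0,0,0],[0,0,1,0,0,0],[0,0,0,0,0,0]])

```text
clock: 6.05
position: [0.5275, 0.2343, 0.0789]
tool_rot: [3.139, -0.001, 1.38]
force: [-2.0, -2.1, 7.3]
grip_width: 0.046
```

Emit:
arm_command(targets=[[0,0,1,0,0,0],[0,0,1,0,0,0],[0,0,0,0,0,0]])

```text
clock: 6.35
position: [0.5274, 0.2344, 0.079]
tool_rot: [3.137, -0.0, 1.38]
force: [-2.5, -1.5, 6.7]
grip_width: 0.0459
```

```bash
python3 go.py
python3 - <<'E'
from h import *
s,t=grab('side'),grab('top')
b=lambda x,w,h:cv2.resize(cv2.cvtColor(x,cv2.COLOR_RGB2BGR),(w,h),interpolation=cv2.INTER_CUBIC)
cv2.imwrite('pics/press.png',np.hstack([b(s['color'][235:315,215:315],400,320),b(t['color'][150:230,340:440],400,320)]))
t0=np.load('top0.npy',allow_pickle=True).item()
cv2.imwrite('pics/fix0.png',b(t0['color'][150:230,340:440],400,320))
E
```

```text
6.35 [0.5274318  0.2343667  0.07898051] [ 3.13721998e+00 -3.75790308e-04  1.38034645e+00] [-2.5064174  -1.54018408  6.74450296] 0.045940938883530624 [-0.07  0.76 -0.66  1.83  0.65  0.78  0.31]
shift mm [-0.85351046 -0.37704391 -0.00196944] turn [ 0.25053778 -0.02150498 -0.01202138]
```

View pics/press.png

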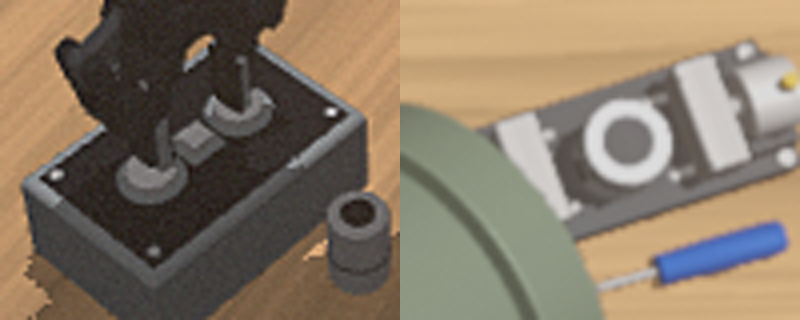

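View pics/fix0.png

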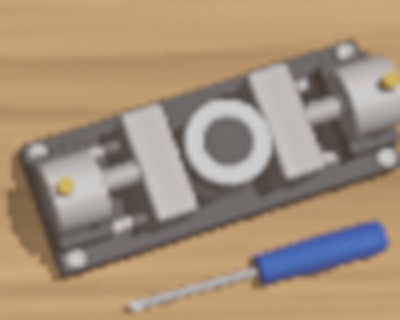

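The jaws have opened clear of the piston. A zero row resets the push to the measured pose, so I'll keep the push on in the last rows.

Emit:
arm_command(targets=[[0,0,3,0,0,0],[0,0,3,0,0,0]])

```text
clock: 6.65
position: [0.5277, 0.2346, 0.0776]
tool_rot: [3.134, 0.001, 1.38]
force: [-25.9, -17.9, 85.5]
grip_width: 0.0464
```

Emit:
arm_command(targets=[[0,0,4,0,0,0],[0,0,4,0,0,0]])

```text
clock: 6.85
position: [0.5277, 0.2348, 0.0776]
tool_rot: [3.129, 0.004, 1.38]
force: [-29.4, -19.5, 94.9]
grip_width: 0.0459
```

That is the hard stop, at TCP z 0.0776. The push of 95 N is more than needed, so I'll ease it to a moderate level.

Emit:
arm_command(targets=[[0,0,1,0,0,0],[0,0,1,0,0,0],[0,0,1,0,0,0]])

```text
clock: 7.15
position: [0.5274, 0.2346, 0.0787]
tool_rot: [3.126, 0.006, 1.38]
force: [-3.6, -2.8, 15.1]
grip_width: 0.0463
```

```bash
python3 go.py
```

```text
7.15 [0.52744447 0.23456976 0.07867339] [3.12580283 0.00587047 1.37981998] [-3.55120291 -2.81838063 15.10417868] 0.04631358803828338 [-0.08  0.75 -0.65  1.83  0.66  0.77  0.29]
shift mm [-1.05546229e+00 -3.50547537e-01  6.61360466e-04] turn [ 0.90456373  0.33667881 -0.03948198]
```

Emit:
arm_command(targets=[[0,0,1.3,0.5,0.2,0],[0,0,1.3,0.4,0.1,0],[0,0,1.3,0.1,0,0],[0,0,1.3,0,0,0],[0,0,1.3,0,0,0],[0,0,1.3,0,0,0],[0,0,1.3,0,0,0],[0,0,1.3,0,0,0]])

```text
clock: 7.95
position: [0.5276, 0.2346, 0.0784]
tool_rot: [3.137, 0.004, 1.379]
force: [-9.3, -6.5, 30.2]
grip_width: 0.0459
```

```bash
python3 go.py
python3 - <<'E'
from h import *
s=grab('side'); a=np.load('side0.npy',allow_pickle=True).item()
b=lambda x:cv2.resize(cv2.cvtColor(x,cv2.COLOR_RGB2BGR),(400,400),interpolation=cv2.INTER_CUBIC)
cv2.imwrite('pics/jaws.png',np.hstack([b(a['color'][110:210,305:405]),b(s['color'][110:210,305:405])]))
cv2.imwrite('pics/btn.png',b(s['color'][235:305,225:295]))
E
```

```text
7.95 [0.52762247 0.23462455 0.07839815] [3.13700283 0.00395985 1.37924271] [-9.25461179 -6.45743435 30.17860903] 0.04586591008801263 [-0.07  0.76 -0.65  1.83  0.65  0.78  0.31]
shift mm [-1.14334755 -0.51421563  0.00216738] turn [ 0.2628283   0.22705507 -0.07469297]
```

View pics/jaws.png

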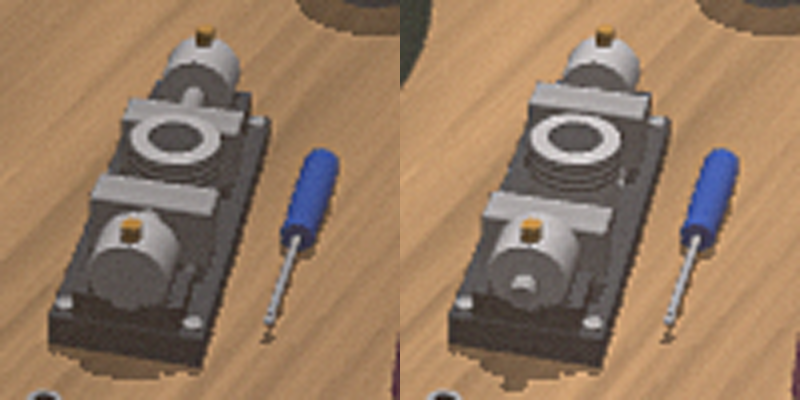

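View pics/btn.png

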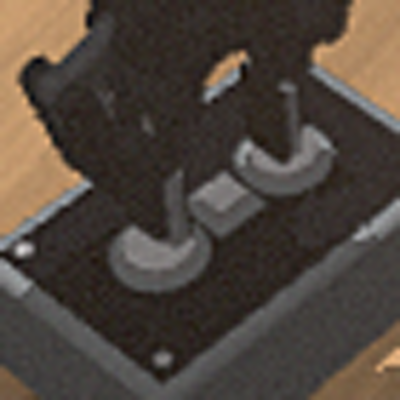

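Before and after, both jaws have drawn right back: the near one from (155,195) to (550,214) and the far one from (185,117) to (592,101). The piston and screwdriver have not moved. The finger tips sit on both round buttons and the square button stands free. Now the hold.

Emit:
arm_command(targets=[[0,0,1.2,0,0,0],[0,0,1.2,0,0,0],[0,0,1.2,0,0,0],[0,0,1.2,0,0,0],[0,0,1.2,0.1,0.1,0],[0,0,1.2,0,0,0],[0,0,1.2,0,0,0],[0,0,1.2,0,0,0]])

```text
clock: 8.8
position: [0.5276, 0.2346, 0.0784]
tool_rot: [3.132, 0.006, 1.379]
force: [-8.9, -6.4, 28.1]
grip_width: 0.0462
```

Emit:
arm_command(targets=[[0,0,1.2,0.1,0.1,0],[0,0,1.2,0,0,0],[0,0,1.2,0,0,0],[0,0,1.2,0,0,0],[0,0,1.2,0.1,0.1,0],[0,0,1.2,0,0,0],[0,0,1.2,0,0,0],[0,0,1.2,0,0,0]])

```text
clock: 9.6
position: [0.5275, 0.2346, 0.0784]
tool_rot: [3.129, 0.005, 1.379]
force: [-7.9, -5.6, 29.0]
grip_width: 0.0465
```

Emit:
arm_command(targets=[[0,0,1.2,0.1,0.1,0],[0,0,1.2,0,0,0],[0,0,1.2,0,0,0],[0,0,1.2,0,0,0],[0,0,1.2,0.1,0.1,0],[0,0,1.2,0,0,0],[0,0,1.2,0,0,0],[0,0,1.2,0,0,0]])

```text
clock: 10.4
position: [0.5275, 0.2347, 0.0784]
tool_rot: [3.127, 0.005, 1.379]
force: [-8.7, -6.0, 28.1]
grip_width: 0.0462
```

Emit:
arm_command(targets=[[0,0,1.2,0.1,0.1,0],[0,0,1.2,0,0,0],[0,0,1.2,0,0,0],[0,0,1.2,0,0,0],[0,0,1.2,0.1,0.1,0],[0,0,1.2,0,0,0],[0,0,1.2,0,0,0],[0,0,1.2,0,0,0]])

```text
clock: 11.2
position: [0.5274, 0.2347, 0.0784]
tool_rot: [3.124, 0.005, 1.379]
force: [-8.7, -6.1, 27.8]
grip_width: 0.0462
```

```bash
python3 go.py
python3 - <<'E'
from h import *
s=grab('side'); a=np.load('side0.npy',allow_pickle=True).item()
b=lambda x:cv2.resize(cv2.cvtColor(x,cv2.COLOR_RGB2BGR),(400,400),interpolation=cv2.INTER_CUBIC)
cv2.imwrite('pics/end.png',np.hstack([b(s['color'][215:315,215:315]),b(s['color'][110:210,305:405])]))
E
```

```text
11.2 [0.52744898 0.23465262 0.07841871] [3.12366078 0.00494523 1.3786723 ] [-8.72003972 -6.05729673 27.83597522] 0.046163601941822785 [-0.08  0.75 -0.65  1.84  0.66  0.77  0.29]
shift mm [-1.13806225e+00 -3.37934033e-01 -4.31508831e-04] turn [ 1.02715132  0.2843005  -0.10535257]
```

View pics/end.png

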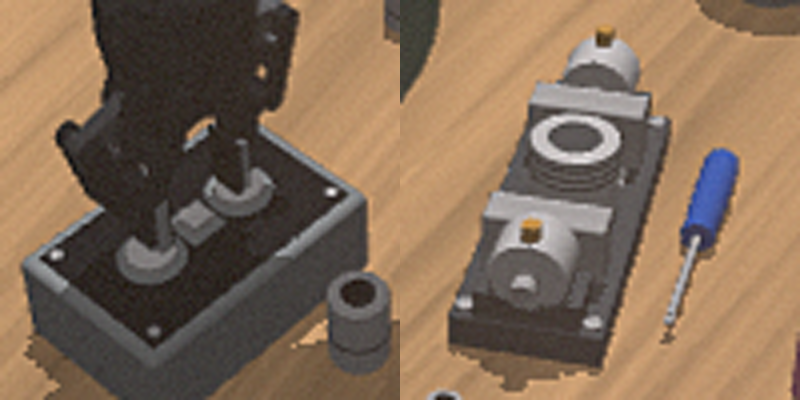

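The end picture shows the tips on both buttons at (155,255) and (240,190), with the square button free at (200,222). Both jaws are fully back and the piston is unmoved. The push is steady at 28 N after 3.2 s or more of holding, so I'm handing in.

```bash
python3 -c "
from workcell import bot
bot.job_done(); o=bot.observe(); print(o['clock'],o['force'],o['position'])"
```

```text
the job is handed in; nothing more can be done
the job is handed in; nothing more can be done
```

I pressed both round buttons on the grey control box with the black top down to their stop, one fingertip on each. I held them there for over 3 s (clock about 8.0 to 11.2 s), then handed the job in with the push still on. No verdict is reported on hand-in, and the reading I asked for right after it was refused.

- **Last checks:** the push was steady at about 28 N, with TCP height fixed at 78.4 mm. In the side view both jaws were fully back, and the square button stood clear between the fingers. The piston, screwdriver and big socket showed no visible movement. I did not re-measure the other tools, and judged jaw travel by eye from the before and after pictures.
- **Too hard for a moment:** while finding the stop, the vertical force reached about 95 N (about 101 N with the sideways part). That is under the 120 N limit but more than needed, and I eased it at once.
- **Off from ideal:** the tool finished tilted by about 1°, and 1.1 mm off the planned centre along the line of the buttons. Both are small enough not to matter for either button.

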